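Change the die in a lever eyelet press and nip it at the third click

TASK

Fit a die in the lever eyelet press: lift the top die off the stack and seat it fully home in the socket of the press bed, leaving the other dies stacked. Then swing the press lever down until you have felt exactly the third click, never going on to a fourth, so that the sprung punch nips the die; finish still holding the lever there by its grip, because it springs up if you let go and I am about to tighten the die's set screw. Leave the other things on the table alone.

Things in the scene. Friction and masses are not known exactly. Their poses are not given: they have to be found in the camera images.
- press: Fixed grey lever press, cast base 215 x 104 mm. Origin: on the table under the middle of the press; x runs from the front (socket, toward the robot) to the back (hinge), y to the left, z up. The steel bed (80 x 84 mm) has its top at z = 40 mm.
- press_socket (a point): Mouth of the round die socket, on its axis, in the top face of the bed (press frame x = -30 mm, y = 0, z = 40 mm). Bore 33 mm, 20 mm deep, mouth bevelled. Above it is free while the lever stands open.
- press_hinge (a point): Point on the hinge line of the lever, in the middle plane of the press: 70 mm behind the press origin, 100 mm above the table. The line is parallel to the press's y. Two cheeks stand 20 mm to either side of it.
- die_stand: Fixed wooden block 86 x 86 x 18 mm with a 33 mm hole that holds the stack of three dies. Origin: centre of its underside, on the table.
- die_top: Topmost of three alike steel dies stacked in the stand (about 0.14 kg): drum 45.6 mm in diameter, z = 10 to 28 mm, on a foot 29 mm in diameter, 10 mm long; in its top a recess 33 mm wide, 10.5 mm deep, for the next die's foot. Origin: centre of the foot's underside, z up: 44 mm above the table in the stack, 30 mm when home in the press (drum on the bed). Take it by the drum from above.
- die_middle: The second die of the stack, same form and same origin; its origin is 26 mm above the table. It stays in the stack.
- die_bottom: The lowest die of the stack, same form and same origin, its foot in the stand; its origin is 8 mm above the table. It stays.
- press_lever (a joint): Lever angle, rad: 0 = open, standing 100 degrees above level, leaning back; grows as it swings forward (to the robot) and down; 1.745 = level. It springs back to 0 if let go (2 N at the grip when open, 5 N when level). A pawl on its tail runs free at first, then rides over the sector's teeth, a click each, 0.12 rad apart: some 4 N more at the grip 0.03 rad before a crest, 4 N less 0.04 rad after.
- grip_mid (a point): Middle of the lever's grip, a black sleeve 19 mm in diameter, 82 mm long, parallel to the hinge, on the left of the lever; it turns freely, so it can be pinched from above and led round with the gripper's direction unchanged. The point is 175 mm from the hinge line, 63 mm left of the press's middle plane; 272 mm above the table when open, 100 mm when level. The arm is next to the right end.
- lever_grip: The same black sleeve; origin at its right-hand end, on its axis, which is its y; it turns with the sleeve. Hold the lever by it.
- click_sector: Toothed steel sector right of the hinge, clamped in a setting that differs by up to +-0.07 rad from job to job, so the clicks come earlier or later. Origin on the hinge line. In the sector's own frame the pawl passes the first tooth when grip_mid is at z = 52 mm, the second at 31, the third at 10.5, the fourth at -10.5 mm; z = 0 is the middle of the notch after the third click.
- punch: Sprung punch on the lever, 99 mm from the hinge line, round nose 13 mm in diameter; origin at the tip of the nose. It slides up to 32 mm into its holder (3 N at first, 250 N/m). It meets the seated die between the second and third click or just before and adds 2 to 5 N at the grip.
- eyelet_tin: Flat hinged tin, 64 x 88 x 24 mm, in front of the press; a bystander. Origin: centre of its underside.
- screwdriver: Small screwdriver, 128 mm long, lying at the front of the table; a bystander. Origin: centre of its underside.
- eyelet_pliers: Eyelet pliers, 165 mm long, lying at the back left; a bystander. Origin: centre of the underside.
- thread_spool: Thread spool, 27 mm in diameter, 52 mm tall, standing right of the press; a bystander. Origin: centre of its underside.
- chalk: Piece of tailor's chalk, 35 x 39 x 8 mm, right of the press; a bystander. Origin: centre of its underside.
There are look-alikes about, which are no part of the job. What is shaped like the die_top but green, pink or red is not meant.

How it is judged:
By the outcome, as a careful person would: the job done as asked, in the order asked, and still so for the second after the job is handed in, while the arm keeps its last pose, push and grip.
It also fails if it takes over 72 s, if anything falls off the work surface, if the arm or the gripper's body presses on something with over 40 N, if the wrist force passes 120 N, or if a joint passes its speed limit or range.

ROBOT

A 6-joint arm with a two-finger parallel gripper is mounted at the origin on a cart in front of the work surface, level with it; the furniture and walls round the work are solid. World frame = base frame: x ahead of the robot, y to its left, z up, the work surface at z = 0. Lengths are in m, angles in rad, forces in N, time in s.
With the tool pointing down it reaches from about 0.35 to 0.875 m from the base axis. Payload 4.2 kg.
Tool frame: the origin (TCP) lies between the finger pads; the fingertips stand env.tips_ahead ahead of it and the grasp point (between the pads) lies 5 mm behind it (env.tips_ahead is the distance from the TCP to the fingertips, in m); z points along the fingers, y is the line along which they close (so a half turn about z gives the same grasp; the last joint's range is limited). The gripper opens to 85 mm and grips with 20 to 120 N. Pads are 22 mm wide; open, the fingers measure 114 mm over their backs; the gripper's body (76 mm by 85 mm) begins 54 mm behind the grasp point. The pads swing forward as they close: fully open they stand 13 mm farther back than shut.
Start: joints at [-1.04, 0.385, 0.008, 0, -1.194, -0.259], TCP at [0.168, -0.602, 0.245] pointing down, gripper open.
Joint ranges: [-3.14, 3.14], [-1.21, 2.06], [-1.07, 1.41], [-3.16, 2.05], [-2.99, -0.16], [-3.1, 3.1]. Speed limits (rad/s): [2.79, 2.79, 3.14, 3.14, 3.14, 3.14].

INTERFACE

Orientations are given as a unit quaternion [x, y, z, w].
In Python, from rig import get_state, eyes, env gives the robot as it stands.
- The arm moves only by the tool jog_arm, never from a script. Its argument "plan" is a list of rows, each an object with "xyz": the shift along the tool's x, y, z in cm, a list of three; "rotation": the turn, a rotation vector about the tool's x, y, z in degrees, a list of three; "jaw": the finger opening in cm, from 0 to 8.54. A call has 1 to 8 rows; each row shifts and turns the commanded pose from where the row before left it, along the tool's axes as they then stand; what a row does not reach is not made up. A row lasts 1/8 s, in which the tool goes at most 62.5 mm and 10.7 degrees, less where a joint would pass 70% of its speed; a pose out of reach is approached as far as the arm can. A call is refused whole if a number of a shift passes 6.25 or a number of a turn 10.7, either way. A call with a gripper value outside its range is refused whole. The fingers move at their own pace and stop on an object; "grip_force" is the grip in N (left out, the last holds). Time passes only in rows, so rows that do not move let the fingers close. It gives the time, the measured TCP pose, the force, the opening and the grip force at its end, in the units of the state.
- get_state(): the state, without advancing time (a new reading comes with each control period).
- eyes.read_camera(name): name is "scene" or "side" or "wrist"; returns a dict with "frame" (400x640x3 uint8, blue, green, red), "range_z" (400x640 float32, m along the optical axis (not along the pixel's ray), 0 where there is no reading), "mtx" (3x3 intrinsics, pixels), "k1" (the pictures are not rectified: a ray, as slopes to the right and down, at radius r is drawn at 1 + k1 r^2 times it, then the intrinsics apply), "xyz" and "attitude" of the camera in the world; the wrist camera has in their place "hand_eye" (4x4, takes a point from camera to tool coordinates, whose origin is the TCP and whose axes are the flange's). Camera axes: x right, y down, z forward; pixel columns grow to the right and rows downward; lengths in m; the calibration is good to about 2 mm. A picture is of the moment at which its call begins: read the wrist's pose just before it.
- env.hand_in(): hands the job in; it is judged then, once.
The state is a dict: "time": time; "q": joint angles; "dq": joint speeds; "effort": joint torques, N m; "eef_pos": TCP position; "tcp_rot": TCP orientation; "wrist_force": force on the tool from outside, world axes, zero at the start; "moment": the same for the moment, N m; "opening": opening from 0.0 (shut) to 1.0 (fully open); "finger_force": force on a finger pad.
Only numpy, scipy, OpenCV 4.12 (cv2) and the standard library are available. Lean on these libraries where they do the work, as an engineer would, in place of code of your own. Each camera call takes 0.05 s, during which the arm holds its last target. There are 200 camera calls.

## Working session

There is one attempt and no reset: what is moved stays moved. The work goes in short steps, Python scripts to look and compute and a tool call to move; the robot and the scene stay as the last step left them, time stands still between calls to the robot, and variables do not carry over. Pictures are saved under pics/ and viewed, at most 10 in all, crops included, and the job is handed in when it is done.

Besides the shell and the picture viewer there is one more tool, called after ">>>" by a JSON object that holds its "api" and its "payload". jog_arm: Moves the arm, as the interface text tells. Its arguments: {"type":"object","properties":{"plan":{"type":"array"},"grip_force":{"type":"number"}},"required":["plan"]}

```bash
mkdir -p pics; ls; cat > h.py <<'E'
import numpy as np, cv2
from rig import get_state, eyes, env
from scipy.spatial.transform import Rotation as R
def cam(name):
    s=get_state(); d=eyes.read_camera(name)
    if 'hand_eye' in d:
        T=np.eye(4);T[:3,:3]=R.from_quat(s['tcp_rot']).as_matrix();T[:3,3]=s['eef_pos'];T=T@np.array(d['hand_eye'])
    else:
        T=np.eye(4);a=np.array(d['attitude'],float)
        T[:3,:3]=R.from_quat(a).as_matrix() if a.size==4 else a.reshape(3,3);T[:3,3]=d['xyz']
    d['T']=T; return d
def rays(d,uv):
    K=np.array(d['mtx']);uv=np.atleast_2d(np.array(uv,float))
    p=(uv-K[:2,2])/[K[0,0],K[1,1]];q=p.copy()
    for _ in range(20): q=p/(1+d['k1']*(q**2).sum(1,keepdims=True))
    return np.c_[q,np.ones(len(q))]
def pts(d,uv):
    uv=np.atleast_2d(uv);z=d['range_z'][uv[:,1].astype(int),uv[:,0].astype(int)]
    return (rays(d,uv)*z[:,None])@d['T'][:3,:3].T+d['T'][:3,3]
def cloud(d):
    v,u=np.nonzero(d['range_z']>0);uv=np.c_[u,v];return pts(d,uv),uv
def proj(d,X):
    K=np.array(d['mtx']);c=(np.atleast_2d(X)-d['T'][:3,3])@d['T'][:3,:3];q=c[:,:2]/c[:,2:]
    q=q*(1+d['k1']*(q**2).sum(1,keepdims=True));return q*[K[0,0],K[1,1]]+K[:2,2]
E
python3 - <<'E'
from h import *
import pickle
s=get_state();print(s['time'],s['eef_pos'],s['tcp_rot'],env.tips_ahead)
D={}
for n in('scene','side','wrist'):
    d=cam(n);D[n]=d;print(n,d['T'][:3,3],d['T'][:3,2],d['mtx'][0])
cv2.imwrite('pics/a.png',D['scene']['frame']);cv2.imwrite('pics/b.png',D['side']['frame'])
pickle.dump(D,open('D0.pkl','wb'))
E
```

```text
pics
0.0 [ 0.16765098 -0.60149433  0.24418754] [-1.35384544e-01  9.90792479e-01  1.11534615e-03 -2.12484533e-04] 0.014
scene [0.01280512 0.5131087  0.96469569] [ 0.50770142 -0.38048886 -0.77296022] [434.62837511   0.         316.4987109 ]
side [0.31582545 0.92818034 0.91328668] [ 0.21071759 -0.71342744 -0.66829588] [402.85988134   0.         315.41780223]
wrist [ 0.08821532 -0.62274317  0.37178892] [ 0.30771945  0.08784629 -0.9474132 ] [327.13439441   0.         316.73156284]
```

View pics/a.png

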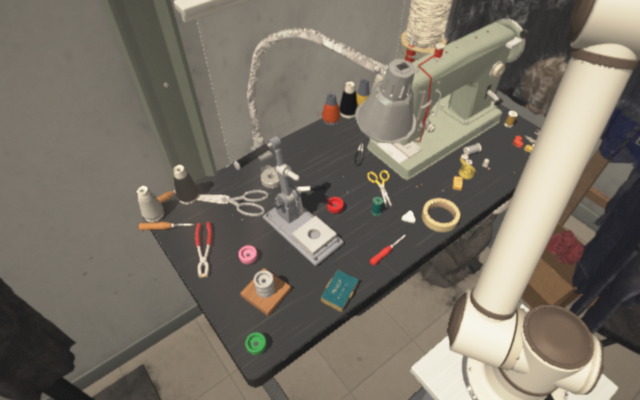

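View pics/b.png

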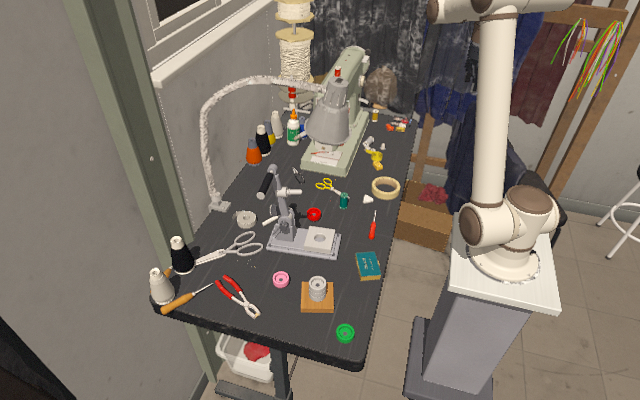

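The scene picture shows the grey stack on the wooden stand at (264,283), the press socket at (315,235) and the grip at (252,157). In the side picture they are at (317,287), (319,236) and (265,182). Look-alikes in the scene picture are pink (248,254), green (256,343), red (335,205), and a grey roll behind the press at (270,177). The die meant is the grey one on top of the stack in the wooden stand. Next I'll take an enlarged crop and measure.

```bash
python3 - <<'E'
from h import *
import pickle
D=pickle.load(open('D0.pkl','rb'))
A=D['scene'];B=D['side']
a=cv2.resize(A['frame'][130:330,220:360],None,fx=2.8,fy=2.8,interpolation=cv2.INTER_CUBIC)
b=cv2.resize(B['frame'][160:320,235:375],None,fx=2.8,fy=2.8,interpolation=cv2.INTER_CUBIC)
b=cv2.copyMakeBorder(b,0,a.shape[0]-b.shape[0],0,0,cv2.BORDER_CONSTANT)
cv2.imwrite('pics/c.png',np.hstack([a,b]))
for n,d,l in(('scene',A,[(264,283),(315,235),(252,157)]),('side',B,[(317,287),(319,236),(265,182)])):
    print(n,pts(d,l).round(4).tolist())
    P,uv=cloud(d)
    # bed: z~.04 ; base of the press
    c=pts(d,l)
    m=(abs(P[:,2]-.04)<.006)&(np.hypot(*(P[:,:2]-c[1,:2]).T)<.08)
    r=cv2.minAreaRect(P[m,:2].astype(np.float32));print('bed',m.sum(),r,np.median(P[m,2]))
    m=(abs(P[:,2]-.018)<.006)&(np.hypot(*(P[:,:2]-c[0,:2]).T)<.08)
    r=cv2.minAreaRect(P[m,:2].astype(np.float32));print('stand',m.sum(),r,np.median(P[m,2]))
    m=(P[:,2]>.066)&(P[:,2]<.08)&(np.hypot(*(P[:,:2]-c[0,:2]).T)<.06)
    print('dietop',m.sum(),cv2.minEnclosingCircle(P[m,:2].astype(np.float32)),np.median(P[m,2]))
    g=d['frame'][uv[:,1],uv[:,0]].max(1)
    m=(np.linalg.norm(P-c[2],axis=1)<.07)&(g<70)&(P[:,2]>.2)
    Q=P[m];mu=Q.mean(0);w,v=np.linalg.eigh(np.cov(Q.T));t=(Q-mu)@v[:,2];print('grip',m.sum(),mu,v[:,2],t.min(),t.max())
E
```

```text
scene [[0.4842, 0.3154, 0.0599], [0.5389, 0.1249, 0.0262], [0.6516, 0.2128, 0.2783]]
bed 809 ((0.5557830333709717, 0.13172200322151184), (0.1228628158569336, 0.0870690569281578), 5.701356887817383) 0.04080330502653917
stand 774 ((0.4893002510070801, 0.31356847286224365), (0.08820229768753052, 0.08761715888977051), 16.721172332763672) 0.018680007720925373
dietop 164 ((0.48856040835380554, 0.31367790699005127), 0.023608757182955742) 0.07242694116725451
grip 160 [0.65354671 0.22081104 0.27832082] [-0.09315958  0.99563839 -0.0050482 ] -0.030507799381710953 0.024985717169045303
side [[0.4881, 0.3205, 0.0602], [0.5441, 0.1125, 0.0251], [0.6597, 0.2111, 0.2822]]
bed 548 ((0.5593166351318359, 0.13329923152923584), (0.12406215071678162, 0.08977058529853821), 6.3314385414123535) 0.040400220057511926
stand 604 ((0.4891746938228607, 0.3156150281429291), (0.08612196892499924, 0.08830621093511581), 16.479326248168945) 0.018222202282652922
dietop 125 ((0.4886651039123535, 0.31498420238494873), 0.022824672982096672) 0.07156206587708924
grip 156 [0.65792683 0.21009216 0.27937074] [-0.09270878  0.99567653  0.0057728 ] -0.04099569275249496 0.03717316979832087
```

View pics/c.png

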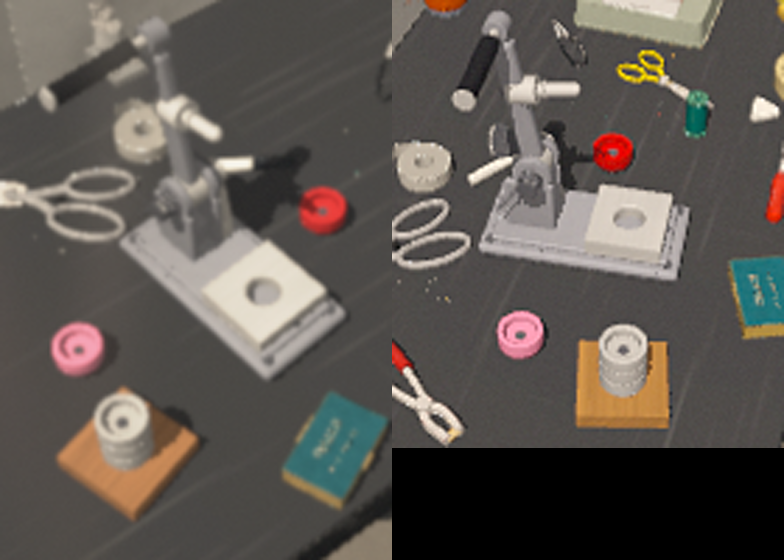

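The crop confirms the target: the grey dies are on the wooden stand, with the top recess at crop pixel (123,418) on the left and (624,345) on the right. The grey roll behind the press at (140,135) is not in a stand. The press yaw is about 5.6°. Next I'll move over the stack.

>>> {"api": "jog_arm", "payload": {"plan": [{"xyz":[0,0,0],"rotation":[0,0,10],"jaw":8.5},{"xyz":[-2.9,5.5,0],"rotation":[0,0,0],"jaw":8.5},{"xyz":[-2.9,5.5,0],"rotation":[0,0,0],"jaw":8.5},{"xyz":[-2.9,5.5,0],"rotation":[0,0,0],"jaw":8.5},{"xyz":[-2.9,5.5,0],"rotation":[0,0,0],"jaw":8.5},{"xyz":[-2.9,5.5,0],"rotation":[0,0,0],"jaw":8.5},{"xyz":[-2.9,5.5,0],"rotation":[0,0,0],"jaw":8.5},{"xyz":[-2.9,5.5,0],"rotation":[0,0,0],"jaw":8.5}]}}

```text
time: 1.15
eef_pos: [0.3327, -0.1973, 0.2455]
tcp_rot: [-0.048, 0.999, -0.0, 0.0]
wrist_force: [2.0, -0.8, 0.6]
opening: 0.997
finger_force: 0.0
```

>>> {"api": "jog_arm", "payload": {"plan": [{"xyz":[-2.9,5.5,0],"rotation":[0,0,0],"jaw":8.5},{"xyz":[-2.2,5.5,0.5],"rotation":[0,0,0],"jaw":8.5},{"xyz":[-2.2,5.5,0.5],"rotation":[0,0,0],"jaw":8.5},{"xyz":[-2.2,5.5,0.5],"rotation":[0,0,0],"jaw":8.5},{"xyz":[-2.2,5.5,0.5],"rotation":[0,0,0],"jaw":8.5},{"xyz":[-2.2,5.5,0.5],"rotation":[0,0,0],"jaw":8.5},{"xyz":[-2.2,5.5,0.5],"rotation":[0,0,0],"jaw":8.5},{"xyz":[-2.2,5.5,0.5],"rotation":[0,0,0],"jaw":8.5}]}}

```text
time: 2.15
eef_pos: [0.472, 0.2585, 0.21]
tcp_rot: [-0.049, 0.999, -0.0, -0.0]
wrist_force: [1.2, 0.1, 0.4]
opening: 0.995
finger_force: 0.0
```

>>> {"api": "jog_arm", "payload": {"plan": [{"xyz":[-2.2,5.5,0.5],"rotation":[0,0,0],"jaw":8.5},{"xyz":[0,0,0],"rotation":[0,0,0],"jaw":8.5},{"xyz":[0,0,0],"rotation":[0,0,0],"jaw":8.5}]}}

```text
time: 2.52
eef_pos: [0.4879, 0.3132, 0.2046]
tcp_rot: [-0.049, 0.999, -0.001, -0.001]
wrist_force: [0.1, -0.1, 1.0]
opening: 0.995
finger_force: 0.0
```

```bash
python3 - <<'E'
from h import *
d=cam('wrist');cv2.imwrite('pics/d.png',d['frame'])
P,uv=cloud(d)
m=(P[:,2]>.067)&(P[:,2]<.077)&(np.hypot(P[:,0]-.4887,P[:,1]-.3145)<.035)
Q=P[m,:2].astype(np.float32);print(m.sum(),cv2.minEnclosingCircle(Q),cv2.fitEllipse(cv2.convexHull(Q)),np.median(P[m,2]))
m=(abs(P[:,2]-.018)<.004)&(np.hypot(P[:,0]-.4887,P[:,1]-.3145)<.07)
print(cv2.minAreaRect(P[m,:2].astype(np.float32)))
print(proj(d,[[.4887,.3145,.072]]))
E
```

```text
1074 ((0.4894518554210663, 0.3150020241737366), 0.0228017196059227) ((0.489420622587204, 0.3150091767311096), (0.044483836740255356, 0.044941410422325134), 62.12303161621094) 0.0705178387101644
((0.4899159371852875, 0.31503117084503174), (0.08631207793951035, 0.0861935168504715), 16.33357048034668)
[[316.94013266 192.92583301]]
```

View pics/d.png

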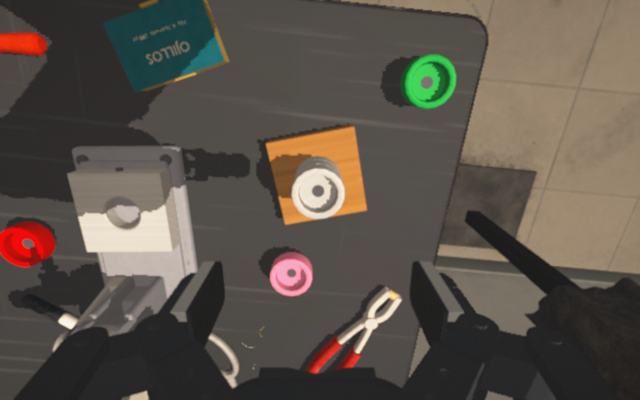

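The wrist view shows the top die at (318,191) on its stand, and its position agrees with the fixed cameras. The pink look-alike is at (291,273). Descending to the drum.

>>> {"api": "jog_arm", "payload": {"plan": [{"xyz":[-0.15,0.16,4],"rotation":[0,0,0],"jaw":8.5},{"xyz":[0,0,4],"rotation":[0,0,0],"jaw":8.5},{"xyz":[0,0,3],"rotation":[0,0,0],"jaw":8.5},{"xyz":[0,0,1.7],"rotation":[0,0,0],"jaw":8.5},{"xyz":[0,0,0.9],"rotation":[0,0,0],"jaw":8.5},{"xyz":[0,0,0],"rotation":[0,0,0],"jaw":8.5},{"xyz":[0,0,0],"rotation":[0,0,0],"jaw":8.5}]}}

```text
time: 3.45
eef_pos: [0.4903, 0.3154, 0.0705]
tcp_rot: [-0.049, 0.999, 0.001, 0.001]
wrist_force: [0.1, -0.4, -0.0]
opening: 0.994
finger_force: 0.0
```

>>> {"api": "jog_arm", "payload": {"plan": [{"xyz":[0,0,0],"rotation":[0,0,0],"jaw":5.5},{"xyz":[0,0,0],"rotation":[0,0,0],"jaw":5.2},{"xyz":[0,0,0],"rotation":[0,0,0],"jaw":5.2},{"xyz":[0,0,0],"rotation":[0,0,0],"jaw":5.2}]}}

```text
time: 3.95
eef_pos: [0.4898, 0.3152, 0.0694]
tcp_rot: [-0.049, 0.999, 0.0, 0.0]
wrist_force: [-0.8, -0.7, 0.5]
opening: 0.611
finger_force: 0.0
```

```bash
python3 - <<'E'
from h import *
d=cam('wrist');cv2.imwrite('pics/e.png',d['frame'][100:400,120:520])
s=get_state();print(s['eef_pos'],s['opening'])
P,uv=cloud(d)
Rm=R.from_quat(s['tcp_rot']).as_matrix();L=(P-s['eef_pos'])@Rm
for sg in(1,-1):
    m=(abs(L[:,0])<.03)&(sg*L[:,1]>.024)&(sg*L[:,1]<.06)&(L[:,2]>-.05)&(L[:,2]<.016)
    Q=L[m];print(sg,m.sum(),np.percentile(Q,[1,50,99],axis=0).round(4).tolist() if m.sum() else '')
m=(P[:,2]>.067)&(P[:,2]<.077)&(np.hypot(P[:,0]-.4892,P[:,1]-.3149)<.0235)
print(m.sum(),cv2.minEnclosingCircle(P[m,:2].astype(np.float32)))
E
```

```text
[0.48974616 0.31519319 0.06931405] 0.6051188306203165
1 8483 [[-0.0105, 0.0268, -0.0496], [0.0075, 0.0424, -0.0411], [0.014, 0.0592, 0.007]]
-1 8468 [[-0.0105, -0.0572, -0.0497], [0.0074, -0.0404, -0.0411], [0.0139, -0.0246, 0.007]]
3766 ((0.4894816279411316, 0.3150809705257416), 0.02321917749941349)
```

View pics/e.png

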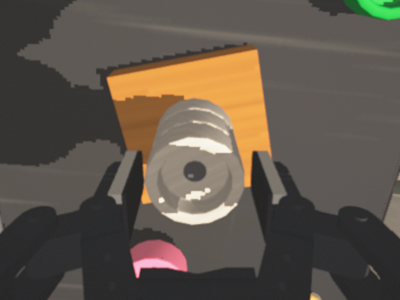

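The die at crop pixel (194,172) is centred between the pads, and the fingertips are about 7 mm above the drum's lower edge. I'll go 4 mm lower, grip and lift.

>>> {"api": "jog_arm", "payload": {"plan": [{"xyz":[0,0,0.4],"rotation":[0,0,0],"jaw":5.2},{"xyz":[0,0,0],"rotation":[0,0,0],"jaw":5.2},{"xyz":[0,0,0],"rotation":[0,0,0],"jaw":4.0},{"xyz":[0,0,0],"rotation":[0,0,0],"jaw":4.0},{"xyz":[0,0,0],"rotation":[0,0,0],"jaw":4.0},{"xyz":[0,0,0],"rotation":[0,0,0],"jaw":4.0}], "grip_force": 50}}

```text
time: 4.75
eef_pos: [0.4898, 0.3149, 0.0654]
tcp_rot: [-0.049, 0.999, -0.0, -0.0]
wrist_force: [-0.0, -2.8, 2.1]
opening: 0.515
finger_force: 51.2
```

>>> {"api": "jog_arm", "payload": {"plan": [{"xyz":[0,0,-0.5],"rotation":[0,0,0],"jaw":4.0},{"xyz":[0,0,-1],"rotation":[0,0,0],"jaw":4.0},{"xyz":[0,0,-2],"rotation":[0,0,0],"jaw":4.0},{"xyz":[0,0,-4],"rotation":[0,0,0],"jaw":4.0},{"xyz":[0,0,-4],"rotation":[0,0,0],"jaw":4.0},{"xyz":[0,0,0],"rotation":[0,0,0],"jaw":4.0},{"xyz":[0,0,0],"rotation":[0,0,0],"jaw":4.0}]}}

```text
time: 5.62
eef_pos: [0.489, 0.3149, 0.1799]
tcp_rot: [-0.048, 0.999, 0.0, -0.001]
wrist_force: [-0.4, 0.4, -3.0]
opening: 0.513
finger_force: 51.3
```

```bash
python3 - <<'E'
from h import *
s=get_state();print(s['eef_pos'],s['opening'],s['finger_force'])
Rm=R.from_quat(s['tcp_rot']).as_matrix()
d=cam('wrist');P,uv=cloud(d);L=(P-s['eef_pos'])@Rm
m=(np.hypot(L[:,0],L[:,1])<.0235)&(L[:,2]>-.02)&(L[:,2]<.006)
print('die in tool',m.sum(),cv2.minEnclosingCircle(L[m,:2].astype(np.float32)),np.percentile(L[m,2],[5,50,95]))
for n in('scene','side','wrist'):
    if n!='wrist': d=cam(n);P,uv=cloud(d)
    m=(np.hypot(P[:,0]-.4892,P[:,1]-.3149)<.023)&(P[:,2]<.08)&(P[:,2]>.03);print(n,'stack top',m.sum(),np.percentile(P[m,2],[50,95]))
    m=(abs(P[:,2]-.04)<.005)&(np.hypot(P[:,0]-.5445,P[:,1]-.131)<.055)
    r=cv2.minAreaRect(P[m,:2].astype(np.float32));print('bed',m.sum(),r)
    m=(P[:,2]<.033)&(np.hypot(P[:,0]-.5445,P[:,1]-.131)<.025);print('bore',m.sum(),P[m].mean(0) if m.sum() else '')
    # bore circle in image: back-project mouth from hole in bed plane
d=cam('side');cv2.imwrite('pics/f.png',cv2.resize(d['frame'][200:330,240:380],None,fx=4,fy=4))
E
```

```text
[0.48904615 0.31493493 0.17988876] 0.5129589088026503 51.30101753398776
die in tool 8510 ((8.523368160240352e-05, -2.1688470951630734e-05), 0.023535728454589844) [-0.00670894 -0.0023779   0.00548078]
scene stack top 334 [0.04689448 0.05647415]
bed 126 ((0.5020704865455627, 0.14102035760879517), (0.07260524481534958, 0.020001493394374847), 69.45144653320312)
bore 76 [ 0.53742569  0.13079143 -0.76012776]
side stack top 263 [0.0467297 0.0557837]
bed 181 ((0.5377166271209717, 0.13202641904354095), (0.0853428766131401, 0.080825075507164), 11.791090965270996)
bore 85 [ 0.54440199  0.13315011 -0.75886533]
wrist stack top 263 [0.0467297 0.0557837]
bed 181 ((0.5377166271209717, 0.13202641904354095), (0.0853428766131401, 0.080825075507164), 11.791090965270996)
bore 85 [ 0.54440199  0.13315011 -0.75886533]
```

View pics/f.png

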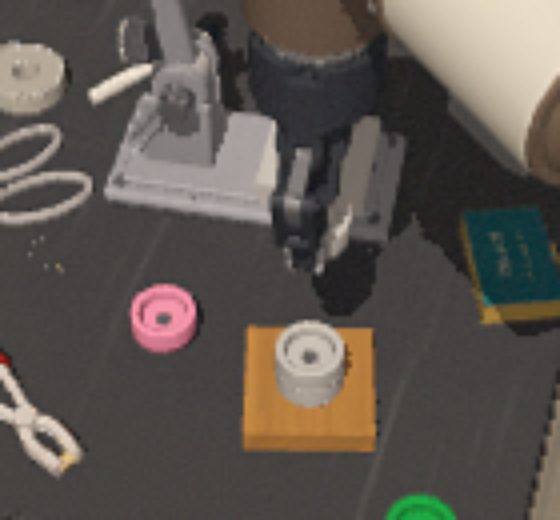

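One die is lifted, and the middle die's recess shows at (310,352) in the crop with its top at 55 mm. Next I'll locate the bore mouth precisely from three views.

```bash
cat > sock.py <<'E'
from h import *
def sock(d,c,name):
    zc=.04
    # grid of the bed plane resampled from the camera
    g=np.arange(-.05,.0501,.0005);X,Y=np.meshgrid(g,g)
    W=np.c_[c[0]+X.ravel(),c[1]+Y.ravel(),np.full(X.size,zc)]
    uv=proj(d,W).astype(np.float32)
    z=cv2.remap(d['range_z'],uv[:,0].reshape(X.shape),uv[:,1].reshape(X.shape),cv2.INTER_LINEAR)
    zz=((W-d['T'][:3,3])@d['T'][:3,2]).reshape(X.shape)
    dd=z-zz  # positive deeper
    cen=(abs(X)<.03)&(abs(Y)<.03)
    flat=cen&(np.hypot(X,Y)>.019)&(np.hypot(X,Y)<.028)
    off=np.median(dd[flat]); hole=((dd-off)>.004)&(np.hypot(X,Y)<.024)
    k,l,st,ce=cv2.connectedComponentsWithStats(hole.astype(np.uint8))
    i=1+np.argmax(st[1:,4]);h=l==i
    p=np.c_[X[h],Y[h]].astype(np.float32)
    bed=(abs(dd-off)<.004)
    k2,l2,st2,_=cv2.connectedComponentsWithStats(bed.astype(np.uint8));j=1+np.argmax(st2[1:,4])
    b=np.c_[X[l2==j],Y[l2==j]].astype(np.float32);r=cv2.minAreaRect(b)
    print(name,'off',off.round(4),'hole cen',(p.mean(0)+c[:2]).round(4),'ell',cv2.fitEllipse(cv2.convexHull(p)),'area r',np.sqrt(h.sum()*.0005**2/np.pi).round(4),'bed',(np.array(r[0])+c[:2]).round(4),r[1:])
E
python3 - <<'E'
from sock import *
import pickle
D=pickle.load(open('D0.pkl','rb'))
c=np.array([.541,.130])
for n in('scene','side'): sock(D[n],c,n)
d=cam('wrist');sock(d,c,'wrist')
E
```

```text
scene off -0.0012 hole cen [0.5363 0.1308] ell ((-0.00453913863748312, 0.0008917147060856223), (0.03380432352423668, 0.03512606769800186), 125.18670654296875) area r 0.0167 bed [0.536  0.1302] ((0.08418723940849304, 0.0864391103386879), 6.18861198425293)
side off -0.0007 hole cen [0.5371 0.1319] ell ((-0.004316421225667, 0.0021703001111745834), (0.03365079686045647, 0.03600599989295006), 32.871891021728516) area r 0.0166 bed [0.5376 0.1323] ((0.08164499700069427, 0.08992127329111099), 6.483067512512207)
wrist off 0.0011 hole cen [0.5364 0.1344] ell ((-0.0046385666355490685, 0.00425377581268549), (0.03153030574321747, 0.0327804759144783), 111.68408203125) area r 0.0159 bed [0.5371 0.134 ] ((0.08178319782018661, 0.08689267188310623), 6.072457313537598)
```

>>> {"api": "jog_arm", "payload": {"plan": [{"xyz":[-0.6,-3.7,0],"rotation":[0,0,0],"jaw":4.0},{"xyz":[-0.6,-5,0],"rotation":[0,0,0],"jaw":4.0},{"xyz":[-0.6,-5,0],"rotation":[0,0,0],"jaw":4.0},{"xyz":[-0.6,-3,0],"rotation":[0,0,0],"jaw":4.0},{"xyz":[-0.6,-2,0],"rotation":[0,0,0],"jaw":4.0},{"xyz":[0,0,0],"rotation":[0,0,0],"jaw":4.0},{"xyz":[0,0,0],"rotation":[0,0,0],"jaw":4.0}]}}

```text
time: 6.75
eef_pos: [0.5376, 0.1322, 0.1799]
tcp_rot: [-0.049, 0.999, -0.0, -0.0]
wrist_force: [-0.6, 0.0, -2.6]
opening: 0.515
finger_force: 51.4
```

```bash
python3 - <<'E'
from sock import *
c=np.array([.537,.132])
s=get_state();print(s['eef_pos'])
d=cam('wrist');sock(d,c,'wrist')
import pickle;pickle.dump(d,open('w1.pkl','wb'))
cv2.imwrite('pics/g.png',d['frame'])
E
```

```text
[0.53760904 0.13220652 0.17989173]
wrist off 0.0011 hole cen [0.5365 0.1315] ell ((-0.0006274573970586061, -0.0005064678844064474), (0.03196563199162483, 0.03256980702280998), 179.77476501464844) area r 0.016 bed [0.5371 0.1315] ((0.08021675795316696, 0.08378763496875763), 6.0541911125183105)
```

View pics/g.png

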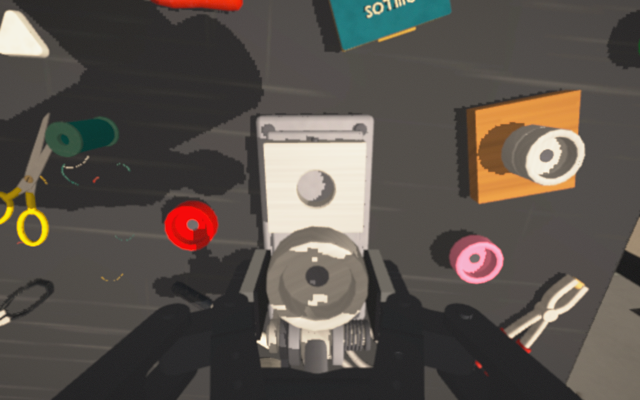

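The wrist view shows the socket free at (315,187) and the die held at (317,275). The socket is at (0.537, 0.1315). Descending, slowly at the end.

>>> {"api": "jog_arm", "payload": {"plan": [{"xyz":[0.06,-0.08,4],"rotation":[0,0,0],"jaw":4.0},{"xyz":[0,0,4],"rotation":[0,0,0],"jaw":4.0},{"xyz":[0,0,2.3],"rotation":[0,0,0],"jaw":4.0},{"xyz":[0,0,1],"rotation":[0,0,0],"jaw":4.0},{"xyz":[0,0,0],"rotation":[0,0,0],"jaw":4.0},{"xyz":[0,0,0],"rotation":[0,0,0],"jaw":4.0}]}}

```text
time: 7.55
eef_pos: [0.5381, 0.1318, 0.0685]
tcp_rot: [-0.049, 0.999, 0.0, 0.001]
wrist_force: [0.4, 0.0, -1.3]
opening: 0.516
finger_force: 51.4
```

>>> {"api": "jog_arm", "payload": {"plan": [{"xyz":[0,0,0.3],"rotation":[0,0,0],"jaw":4.0},{"xyz":[0,0,0.2],"rotation":[0,0,0],"jaw":4.0},{"xyz":[0,0,0],"rotation":[0,0,0],"jaw":4.0}]}}

```text
time: 7.92
eef_pos: [0.5372, 0.131, 0.0623]
tcp_rot: [-0.049, 0.999, -0.0, -0.0]
wrist_force: [0.2, -0.3, -1.5]
opening: 0.52
finger_force: 51.4
```

>>> {"api": "jog_arm", "payload": {"plan": [{"xyz":[0,0,0.3],"rotation":[0,0,0],"jaw":4.0},{"xyz":[0,0,0.2],"rotation":[0,0,0],"jaw":4.0},{"xyz":[0,0,0],"rotation":[0,0,0],"jaw":4.0}]}}

```text
time: 8.3
eef_pos: [0.5371, 0.131, 0.057]
tcp_rot: [-0.049, 0.999, -0.0, -0.0]
wrist_force: [0.5, -0.4, -1.1]
opening: 0.512
finger_force: 51.4
```

>>> {"api": "jog_arm", "payload": {"plan": [{"xyz":[0,0,0.2],"rotation":[0,0,0],"jaw":4.0},{"xyz":[0,0,0.2],"rotation":[0,0,0],"jaw":4.0},{"xyz":[0,0,0],"rotation":[0,0,0],"jaw":4.0}]}}

```text
time: 8.68
eef_pos: [0.5371, 0.131, 0.0531]
tcp_rot: [-0.049, 0.999, -0.0, -0.0]
wrist_force: [-0.6, 0.6, -1.7]
opening: 0.514
finger_force: 51.4
```

Entering freely. The last 1.5–2 mm, then release.

>>> {"api": "jog_arm", "payload": {"plan": [{"xyz":[0,0,0.1],"rotation":[0,0,0],"jaw":4.0},{"xyz":[0,0,0.06],"rotation":[0,0,0],"jaw":4.0},{"xyz":[0,0,0],"rotation":[0,0,0],"jaw":4.0}]}}

```text
time: 9.05
eef_pos: [0.5373, 0.1312, 0.0522]
tcp_rot: [-0.049, 0.999, 0.0, 0.0]
wrist_force: [-0.7, -0.7, 1.8]
opening: 0.514
finger_force: 53.8
```

>>> {"api": "jog_arm", "payload": {"plan": [{"xyz":[0,0,0],"rotation":[0,0,0],"jaw":6.0},{"xyz":[0,0,0],"rotation":[0,0,0],"jaw":6.0},{"xyz":[0,0,0],"rotation":[0,0,0],"jaw":6.5},{"xyz":[0,0,-1.5],"rotation":[0,0,0],"jaw":6.5},{"xyz":[0,0,-3],"rotation":[0,0,0],"jaw":6.5},{"xyz":[0,0,-5],"rotation":[0,0,0],"jaw":6.5},{"xyz":[0,0,-2],"rotation":[0,0,0],"jaw":6.5},{"xyz":[0,0,0],"rotation":[0,0,0],"jaw":6.5}]}}

```text
time: 10.05
eef_pos: [0.5383, 0.1317, 0.1696]
tcp_rot: [-0.049, 0.999, 0.001, 0.003]
wrist_force: [-0.3, 0.9, -0.4]
opening: 0.763
finger_force: 0.0
```

```bash
python3 - <<'E'
from h import *
s=get_state();print(s['eef_pos'])
d=cam('wrist');P,uv=cloud(d)
m=(np.hypot(P[:,0]-.537,P[:,1]-.1315)<.0235)&(P[:,2]>.048)&(P[:,2]<.07)
print('die top wrist',m.sum(),cv2.minEnclosingCircle(P[m,:2].astype(np.float32)),np.percentile(P[m,2],[5,50,95]))
m=(np.hypot(P[:,0]-.537,P[:,1]-.1315)<.04)&(P[:,2]>.03)&(P[:,2]<.045);print('bed',np.median(P[m,2]))
m=(np.hypot(P[:,0]-.537,P[:,1]-.1315)<.023)&(np.hypot(P[:,0]-.537,P[:,1]-.1315)>.017)&(P[:,2]>.048)&(P[:,2]<.07)
A=np.c_[P[m,:2],np.ones(m.sum())];print('plane',np.linalg.lstsq(A,P[m,2],rcond=None)[0])
m=(np.hypot(P[:,0]-.4892,P[:,1]-.3149)<.0235)&(P[:,2]>.05)&(P[:,2]<.08);print('stack',m.sum(),np.median(P[m,2]) if m.sum() else '')
cv2.imwrite('pics/h.png',d['frame'])
E
```

```text
[0.5383351  0.13165125 0.16959867]
die top wrist 1464 ((0.5370775461196899, 0.13201972842216492), 0.0228427741676569) [0.04920476 0.05639956 0.05777643]
bed 0.038859182562043904
plane [ 0.02190828 -0.00610424  0.04504468]
stack 1446 0.05259580793526794
```

View pics/h.png

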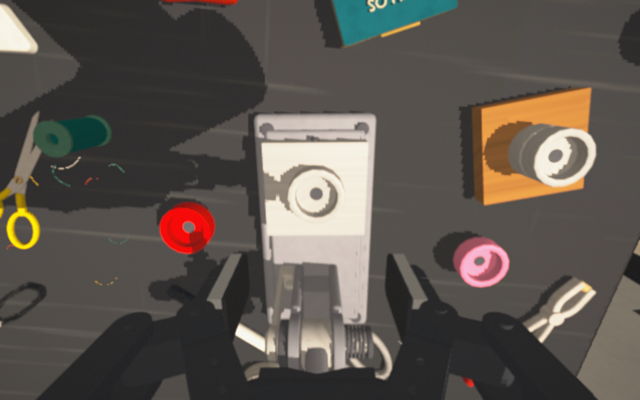

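The die at (316,194) stands level, 17.5 mm above the bed, so it is fully home. Two dies remain stacked at (560,155). Before approaching the lever grip I'll check for obstacles around it.

```bash
python3 - <<'E'
from h import *
import pickle
D=pickle.load(open('D0.pkl','rb'))
x=np.array([np.cos(np.radians(6)),np.sin(np.radians(6))]);y=np.array([-x[1],x[0]])
o=np.array([.5368,.1315])+.03*x
for n in('scene','side'):
    P,uv=cloud(D[n]);p=np.c_[(P[:,:2]-o)@x,(P[:,:2]-o)@y,P[:,2]]
    m=(p[:,2]>.2)&(p[:,0]<.32)&(p[:,0]>-.25)&(abs(p[:,1]-.06)<.25)&(p[:,2]<.7)
    q=p[m];k,c=np.unique((q/.04).round().astype(int),axis=0,return_counts=True)
    print(n,[(tuple((a*4).tolist()),int(b)) for a,b in zip(k,c) if b>8])
    f=D[n]['frame'][uv[:,1],uv[:,0]].max(1)
    g=p[(np.linalg.norm(p-[.1,.063,.272],axis=1)<.06)&(f<75)];print('grip',len(g),np.percentile(g,[2,50,98],axis=0).round(4).tolist())
E
```

```text
scene [((4, 0, 20), 82), ((8, 0, 20), 132), ((8, 0, 24), 129), ((8, 0, 28), 92), ((8, 4, 28), 100), ((8, 8, 28), 110), ((8, 12, 28), 34), ((12, 0, 24), 10), ((12, 0, 28), 36), ((12, 4, 28), 31), ((12, 8, 28), 31), ((12, 12, 28), 17), ((20, -20, 40), 9), ((20, -20, 44), 16), ((24, -20, 40), 57), ((24, -20, 44), 31), ((24, -16, 40), 25), ((28, -20, 40), 22), ((28, -16, 36), 13), ((28, -16, 40), 99), ((32, -16, 36), 52), ((32, -16, 40), 17)]
grip 211 [[0.0907, 0.0282, 0.2692], [0.0947, 0.0698, 0.2794], [0.1024, 0.1005, 0.2844]]
side [((4, 0, 20), 69), ((8, 0, 20), 113), ((8, 0, 24), 92), ((8, 0, 28), 46), ((8, 4, 28), 45), ((8, 8, 28), 52), ((8, 12, 28), 26), ((12, 0, 24), 11), ((12, 0, 28), 34), ((12, 4, 28), 24), ((12, 8, 28), 35), ((12, 12, 28), 28), ((20, -20, 40), 17), ((20, -20, 44), 9), ((24, -20, 40), 49), ((24, -20, 44), 21), ((24, -16, 40), 34), ((28, -20, 40), 18), ((28, -16, 40), 100), ((32, -16, 36), 49), ((32, -16, 40), 24)]
grip 158 [[0.092, 0.0259, 0.271], [0.0976, 0.0666, 0.2804], [0.1091, 0.102, 0.2833]]
```

>>> {"api": "jog_arm", "payload": {"plan": [{"xyz":[0,0,-4],"rotation":[0,0,0],"jaw":6.5},{"xyz":[0,0,-6],"rotation":[0,0,0],"jaw":6.5},{"xyz":[0,0,-6],"rotation":[0,0,0],"jaw":6.5},{"xyz":[0,0,-4],"rotation":[0,0,0],"jaw":6.5},{"xyz":[0,0,0],"rotation":[0,0,-10],"jaw":6.5},{"xyz":[0,0,0],"rotation":[0,0,-10],"jaw":6.5},{"xyz":[0,0,0],"rotation":[0,0,-10],"jaw":6.5},{"xyz":[0,0,0],"rotation":[0,0,-10],"jaw":6.5}]}}

```text
time: 11.1
eef_pos: [0.5369, 0.131, 0.3649]
tcp_rot: [-0.39, 0.921, 0.0, -0.002]
wrist_force: [0.2, -0.4, 0.4]
opening: 0.761
finger_force: 0.0
```

>>> {"api": "jog_arm", "payload": {"plan": [{"xyz":[0,0,0],"rotation":[0,0,-10],"jaw":6.5},{"xyz":[0,0,0],"rotation":[0,0,-10],"jaw":6.5},{"xyz":[0,0,0],"rotation":[0,0,-10],"jaw":6.5},{"xyz":[0,0,0],"rotation":[0,0,-10],"jaw":6.5},{"xyz":[0,0,0],"rotation":[0,0,-10.4],"jaw":6.5},{"xyz":[-2.3,-4.3,0],"rotation":[0,0,0],"jaw":6.5},{"xyz":[-2.3,-4.3,0],"rotation":[0,0,0],"jaw":6.5},{"xyz":[-2.2,-4.2,0],"rotation":[0,0,0],"jaw":6.5}]}}

```text
time: 12.1
eef_pos: [0.6584, 0.2128, 0.3647]
tcp_rot: [0.743, -0.669, -0.001, 0.001]
wrist_force: [-0.1, 0.3, 0.4]
opening: 0.761
finger_force: 0.0
```

>>> {"api": "jog_arm", "payload": {"plan": [{"xyz":[0,0,0],"rotation":[0,0,0],"jaw":6.0},{"xyz":[0,0,0],"rotation":[0,0,0],"jaw":6.0}]}}

```text
time: 12.35
eef_pos: [0.6572, 0.2119, 0.3649]
tcp_rot: [0.743, -0.669, -0.001, 0.002]
wrist_force: [-1.1, -0.6, -0.1]
opening: 0.705
finger_force: 0.0
```

```bash
cat >> h.py <<'E'
px=np.array([np.cos(np.radians(6)),np.sin(np.radians(6))]);py=np.array([-px[1],px[0]])
po=np.array([.5368,.1315])+.03*px
def press(P):
    P=np.atleast_2d(P);return np.c_[(P[:,:2]-po)@px,(P[:,:2]-po)@py,P[:,2]]
E
python3 - <<'E'
from h import *
s=get_state();print(press(s['eef_pos']),s['tcp_rot'],s['q'])
d=cam('wrist');P,uv=cloud(d);p=press(P)
f=d['frame'][uv[:,1],uv[:,0]].max(1)
m=(p[:,2]>.24)&(p[:,2]<.29)&(p[:,0]>.06)&(p[:,0]<.14)&(p[:,1]>.03)&(p[:,1]<.10)
print(m.sum(),np.percentile(p[m],[1,50,99],axis=0).round(4).tolist())
cv2.imwrite('pics/i.png',d['frame'])
E
```

```text
[[0.09815632 0.06739066 0.36489288]] [ 7.42992440e-01 -6.69297603e-01 -5.15908248e-04  1.63917707e-03] [ 5.45438121e-01  4.61105204e-01  4.18645012e-01 -4.41170452e-05
 -1.53177275e+00 -4.41168706e-01]
2452 [[0.0926, 0.0307, 0.2725], [0.1017, 0.0623, 0.2791], [0.1107, 0.0992, 0.2814]]
```

View pics/i.png

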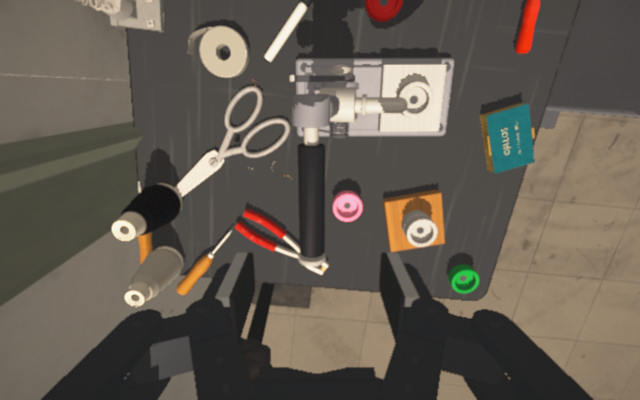

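The grip sleeve runs straight at (312,145)–(312,260). Its axis is at press x = 0.1015, z = 0.272. Lowering and pinching.

>>> {"api": "jog_arm", "payload": {"plan": [{"xyz":[0,-0.35,3],"rotation":[0,0,0],"jaw":5.5},{"xyz":[0,0,4],"rotation":[0,0,0],"jaw":5.0},{"xyz":[0,0,2],"rotation":[0,0,0],"jaw":5.0},{"xyz":[0,0,0.8],"rotation":[0,0,0],"jaw":5.0},{"xyz":[0,0,0],"rotation":[0,0,0],"jaw":5.0},{"xyz":[0,0,0],"rotation":[0,0,0],"jaw":5.0}]}}

```text
time: 13.15
eef_pos: [0.6613, 0.2125, 0.2706]
tcp_rot: [0.743, -0.669, 0.001, -0.001]
wrist_force: [0.3, 0.3, 0.3]
opening: 0.586
finger_force: 0.0
```

>>> {"api": "jog_arm", "payload": {"plan": [{"xyz":[0,0,0],"rotation":[0,0,0],"jaw":3.0},{"xyz":[0,0,0],"rotation":[0,0,0],"jaw":1.0},{"xyz":[0,0,0],"rotation":[0,0,0],"jaw":1.0},{"xyz":[0,0,0],"rotation":[0,0,0],"jaw":1.0},{"xyz":[0,0,0],"rotation":[0,0,0],"jaw":1.0},{"xyz":[0,0,0],"rotation":[0,0,0],"jaw":1.0}], "grip_force": 50}}

```text
time: 13.9
eef_pos: [0.6611, 0.2125, 0.2695]
tcp_rot: [0.743, -0.669, 0.0, -0.0]
wrist_force: [-1.0, 1.2, 5.3]
opening: 0.205
finger_force: 49.1
```

```bash
python3 - <<'E'
from h import *
s=get_state();t=press(s['eef_pos'])[0];print(t,s['opening'],s['finger_force'],s['wrist_force'])
d=cam('wrist');P,uv=cloud(d);p=press(P)
m=(p[:,2]>.24)&(p[:,2]<.29)&(p[:,0]>.06)&(p[:,0]<.14)&(p[:,1]>.03)&(p[:,1]<.055)
print(m.sum(),np.percentile(p[m],[1,50,99],axis=0).round(4).tolist())
# plan of arc: TCP rel. hinge now -> angle, radius; offset grip centre 5 mm above the TCP
th0=0;h=np.array([.07,.100])
r0=t[[0,2]]+[0,.005]-h;print('r',np.linalg.norm(r0),'angle',np.degrees(np.arctan2(r0[1],-r0[0])))
E
```

```text
[0.10210661 0.067599   0.26946129] 0.20457325970845483 49.07200030982494 [-0.98813481  1.20788496  5.31073237]
2534 [[0.0928, 0.0302, 0.2731], [0.1017, 0.0419, 0.2792], [0.1106, 0.0547, 0.2813]]
r 0.17739102658003547 angle 100.42762832015845
```

```bash
python3 -c "
import numpy as np
for ph in (np.r_[100:25:-5],np.r_[25:-5:-1]):
    a=np.radians(ph);x=70-175*np.cos(a);z=100+175*np.sin(a)
    for i in range(len(ph)-1): print(ph[i],ph[i+1],'y %.2f z %.2f'%(-(x[i+1]-x[i])/10,-(z[i+1]-z[i])/10),'gz %.1f'%z[i+1])
"
```

```text
100 95 y 1.51 z -0.20 gz 274.3
95 90 y 1.53 z -0.07 gz 275.0
90 85 y 1.53 z 0.07 gz 274.3
85 80 y 1.51 z 0.20 gz 272.3
80 75 y 1.49 z 0.33 gz 269.0
75 70 y 1.46 z 0.46 gz 264.4
70 65 y 1.41 z 0.58 gz 258.6
65 60 y 1.35 z 0.70 gz 251.6
60 55 y 1.29 z 0.82 gz 243.4
55 50 y 1.21 z 0.93 gz 234.1
50 45 y 1.13 z 1.03 gz 223.7
45 40 y 1.03 z 1.13 gz 212.5
40 35 y 0.93 z 1.21 gz 200.4
35 30 y 0.82 z 1.29 gz 187.5
25 24 y 0.13 z 0.28 gz 171.2
24 23 y 0.12 z 0.28 gz 168.4
23 22 y 0.12 z 0.28 gz 165.6
22 21 y 0.11 z 0.28 gz 162.7
21 20 y 0.11 z 0.29 gz 159.9
20 19 y 0.10 z 0.29 gz 157.0
19 18 y 0.10 z 0.29 gz 154.1
18 17 y 0.09 z 0.29 gz 151.2
17 16 y 0.09 z 0.29 gz 148.2
16 15 y 0.08 z 0.29 gz 145.3
15 14 y 0.08 z 0.30 gz 142.3
14 13 y 0.07 z 0.30 gz 139.4
13 12 y 0.07 z 0.30 gz 136.4
12 11 y 0.06 z 0.30 gz 133.4
11 10 y 0.06 z 0.30 gz 130.4
10 9 y 0.05 z 0.30 gz 127.4
9 8 y 0.05 z 0.30 gz 124.4
8 7 y 0.04 z 0.30 gz 121.3
7 6 y 0.03 z 0.30 gz 118.3
6 5 y 0.03 z 0.30 gz 115.3
5 4 y 0.02 z 0.30 gz 112.2
4 3 y 0.02 z 0.30 gz 109.2
3 2 y 0.01 z 0.31 gz 106.1
2 1 y 0.01 z 0.31 gz 103.1
1 0 y 0.00 z 0.31 gz 100.0
0 -1 y -0.00 z 0.31 gz 96.9
-1 -2 y -0.01 z 0.31 gz 93.9
-2 -3 y -0.01 z 0.31 gz 90.8
-3 -4 y -0.02 z 0.30 gz 87.8
```

>>> {"api": "jog_arm", "payload": {"plan": [{"xyz":[0,1.51,-0.2],"rotation":[0,0,0],"jaw":1.0},{"xyz":[0,1.53,-0.07],"rotation":[0,0,0],"jaw":1.0},{"xyz":[0,1.53,0.07],"rotation":[0,0,0],"jaw":1.0},{"xyz":[0,1.51,0.2],"rotation":[0,0,0],"jaw":1.0},{"xyz":[0,0,0],"rotation":[0,0,0],"jaw":1.0},{"xyz":[0,0,0],"rotation":[0,0,0],"jaw":1.0}], "grip_force": 80}}

```text
time: 14.7
eef_pos: [0.6019, 0.2063, 0.2698]
tcp_rot: [0.743, -0.669, 0.001, -0.001]
wrist_force: [1.3, 0.3, 6.2]
opening: 0.197
finger_force: 78.7
```

>>> {"api": "jog_arm", "payload": {"plan": [{"xyz":[0,1.49,0.33],"rotation":[0,0,0],"jaw":1.0},{"xyz":[0,1.46,0.46],"rotation":[0,0,0],"jaw":1.0},{"xyz":[0,1.41,0.58],"rotation":[0,0,0],"jaw":1.0},{"xyz":[0,1.35,0.7],"rotation":[0,0,0],"jaw":1.0},{"xyz":[0,0,0],"rotation":[0,0,0],"jaw":1.0},{"xyz":[0,0,0],"rotation":[0,0,0],"jaw":1.0}]}}

```text
time: 15.45
eef_pos: [0.5444, 0.2003, 0.2492]
tcp_rot: [0.743, -0.669, 0.001, -0.0]
wrist_force: [-1.1, 0.2, 8.6]
opening: 0.193
finger_force: 78.9
```

```bash
cat > st.py <<'E'
from h import *
s=get_state();t=press(s['eef_pos'])[0];r=t[[0,2]]+[0,.005]-[.07,.1]
print(t.round(4),'r',np.linalg.norm(r).round(4),'el',np.degrees(np.arctan2(r[1],-r[0])).round(2),s['opening'].round(3),s['finger_force'],s['wrist_force'].round(1))
E
python3 st.py
```

```text
Traceback (most recent call last):
  File "st.py", line 3, in <module>
    print(t.round(4),'r',np.linalg.norm(r).round(4),'el',np.degrees(np.arctan2(r[1],-r[0])).round(2),s['opening'].round(3),s['finger_force'],s['wrist_force'].round(1))
                                                                                                     ^^^^^^^^^^^^^^^^^^
AttributeError: 'float' object has no attribute 'round'
```

>>> {"api": "jog_arm", "payload": {"plan": [{"xyz":[0,1.29,0.72],"rotation":[0,0,0],"jaw":1.0},{"xyz":[0,1.21,0.88],"rotation":[0,0,0],"jaw":1.0},{"xyz":[0,1.13,1.03],"rotation":[0,0,0],"jaw":1.0},{"xyz":[0,1.03,1.13],"rotation":[0,0,0],"jaw":1.0},{"xyz":[0,0,0],"rotation":[0,0,0],"jaw":1.0},{"xyz":[0,0,0],"rotation":[0,0,0],"jaw":1.0}]}}

```text
time: 16.2
eef_pos: [0.4981, 0.1953, 0.2108]
tcp_rot: [0.743, -0.669, 0.0, 0.0]
wrist_force: [0.4, -1.0, 4.4]
opening: 0.196
finger_force: 78.7
```

>>> {"api": "jog_arm", "payload": {"plan": [{"xyz":[0,0.93,1.21],"rotation":[0,0,0],"jaw":1.0},{"xyz":[0,0.82,1.29],"rotation":[0,0,0],"jaw":1.0},{"xyz":[0,0,0],"rotation":[0,0,0],"jaw":1.0},{"xyz":[0,0,0],"rotation":[0,0,0],"jaw":1.0}]}}

```text
time: 16.7
eef_pos: [0.4805, 0.1935, 0.186]
tcp_rot: [0.743, -0.669, 0.0, 0.0]
wrist_force: [-1.0, 0.2, 4.4]
opening: 0.192
finger_force: 78.7
```

```bash
sed -i "s/s\['opening'\].round(3)/s['opening']/" st.py; python3 st.py
```

```text
[-0.0795  0.0675  0.186 ] r 0.175 el 31.34 0.19214497399947073 78.72981950640678 [-1.   0.2  4.4]
```

>>> {"api": "jog_arm", "payload": {"plan": [{"xyz":[0,0.26,0.47],"rotation":[0,0,0],"jaw":1.0},{"xyz":[0,0.26,0.47],"rotation":[0,0,0],"jaw":1.0},{"xyz":[0,0.26,0.47],"rotation":[0,0,0],"jaw":1.0},{"xyz":[0,0,0],"rotation":[0,0,0],"jaw":1.0},{"xyz":[0,0,0],"rotation":[0,0,0],"jaw":1.0}]}}

```text
time: 17.32
eef_pos: [0.4728, 0.1927, 0.1714]
tcp_rot: [0.743, -0.669, 0.0, -0.0]
wrist_force: [3.0, -1.5, 2.4]
opening: 0.194
finger_force: 78.5
```

>>> {"api": "jog_arm", "payload": {"plan": [{"xyz":[0,0.13,0.28],"rotation":[0,0,0],"jaw":1.0},{"xyz":[0,0,0],"rotation":[0,0,0],"jaw":1.0}]}}

```text
time: 17.58
eef_pos: [0.4713, 0.1926, 0.1684]
tcp_rot: [0.743, -0.669, 0.0, -0.0]
wrist_force: [4.2, -2.4, 1.6]
opening: 0.193
finger_force: 78.5
```

>>> {"api": "jog_arm", "payload": {"plan": [{"xyz":[0,0.13,0.28],"rotation":[0,0,0],"jaw":1.0},{"xyz":[0,0,0],"rotation":[0,0,0],"jaw":1.0}]}}

```text
time: 17.82
eef_pos: [0.4701, 0.1925, 0.1656]
tcp_rot: [0.743, -0.669, 0.0, -0.0]
wrist_force: [5.1, -2.0, 1.5]
opening: 0.198
finger_force: 78.5
```

>>> {"api": "jog_arm", "payload": {"plan": [{"xyz":[0,0.12,0.28],"rotation":[0,0,0],"jaw":1.0},{"xyz":[0,0,0],"rotation":[0,0,0],"jaw":1.0}]}}

```text
time: 18.08
eef_pos: [0.469, 0.1924, 0.1629]
tcp_rot: [0.743, -0.669, 0.0, -0.001]
wrist_force: [5.3, -3.0, 2.1]
opening: 0.196
finger_force: 78.5
```

>>> {"api": "jog_arm", "payload": {"plan": [{"xyz":[0,0.12,0.28],"rotation":[0,0,0],"jaw":1.0},{"xyz":[0,0,0],"rotation":[0,0,0],"jaw":1.0}]}}

```text
time: 18.32
eef_pos: [0.4679, 0.1922, 0.1601]
tcp_rot: [0.743, -0.669, 0.0, -0.001]
wrist_force: [6.2, -2.4, 1.8]
opening: 0.19
finger_force: 78.5
```

>>> {"api": "jog_arm", "payload": {"plan": [{"xyz":[0,0.11,0.28],"rotation":[0,0,0],"jaw":1.0},{"xyz":[0,0,0],"rotation":[0,0,0],"jaw":1.0}]}}

```text
time: 18.58
eef_pos: [0.4669, 0.1921, 0.1574]
tcp_rot: [0.743, -0.669, 0.001, -0.001]
wrist_force: [5.8, -2.9, 2.4]
opening: 0.196
finger_force: 78.5
```

>>> {"api": "jog_arm", "payload": {"plan": [{"xyz":[0,0.11,0.29],"rotation":[0,0,0],"jaw":1.0},{"xyz":[0,0,0],"rotation":[0,0,0],"jaw":1.0}]}}

```text
time: 18.82
eef_pos: [0.4659, 0.192, 0.1545]
tcp_rot: [0.743, -0.669, 0.001, -0.001]
wrist_force: [5.8, -3.0, 2.3]
opening: 0.197
finger_force: 78.5
```

```bash
python3 st.py
```

```text
[-0.0942  0.0676  0.1545] r 0.1747 el 19.93 0.19669951857680829 78.52383881807327 [ 5.8 -3.   2.3]
```

>>> {"api": "jog_arm", "payload": {"plan": [{"xyz":[0,-0.1,0.29],"rotation":[0,0,0],"jaw":1.0},{"xyz":[0,0,0],"rotation":[0,0,0],"jaw":1.0}]}}

```text
time: 19.08
eef_pos: [0.4651, 0.1919, 0.1514]
tcp_rot: [0.743, -0.669, -0.001, 0.001]
wrist_force: [-1.0, -0.9, 6.5]
opening: 0.193
finger_force: 79.0
```

>>> {"api": "jog_arm", "payload": {"plan": [{"xyz":[0,0.1,0.29],"rotation":[0,0,0],"jaw":1.0},{"xyz":[0,0,0],"rotation":[0,0,0],"jaw":1.0}]}}

```text
time: 19.32
eef_pos: [0.4643, 0.1918, 0.1487]
tcp_rot: [0.743, -0.669, -0.0, 0.001]
wrist_force: [-0.2, -1.2, 6.9]
opening: 0.19
finger_force: 79.0
```

>>> {"api": "jog_arm", "payload": {"plan": [{"xyz":[0,0.09,0.29],"rotation":[0,0,0],"jaw":1.0},{"xyz":[0,0,0],"rotation":[0,0,0],"jaw":1.0}]}}

```text
time: 19.58
eef_pos: [0.4636, 0.1918, 0.1465]
tcp_rot: [0.743, -0.669, -0.0, 0.0]
wrist_force: [-1.1, -1.5, 10.3]
opening: 0.197
finger_force: 79.4
```

>>> {"api": "jog_arm", "payload": {"plan": [{"xyz":[0,0.09,0.29],"rotation":[0,0,0],"jaw":1.0},{"xyz":[0,0,0],"rotation":[0,0,0],"jaw":1.0}]}}

```text
time: 19.82
eef_pos: [0.4623, 0.1916, 0.1422]
tcp_rot: [0.743, -0.669, -0.001, 0.001]
wrist_force: [-0.5, -0.4, 2.6]
opening: 0.195
finger_force: 78.5
```

>>> {"api": "jog_arm", "payload": {"plan": [{"xyz":[0,0.08,0.29],"rotation":[0,0,0],"jaw":1.0},{"xyz":[0,0,0],"rotation":[0,0,0],"jaw":1.0}]}}

```text
time: 20.08
eef_pos: [0.4616, 0.1915, 0.1392]
tcp_rot: [0.743, -0.669, -0.001, 0.001]
wrist_force: [-0.7, -0.1, 3.2]
opening: 0.198
finger_force: 78.6
```

>>> {"api": "jog_arm", "payload": {"plan": [{"xyz":[0,0.08,0.3],"rotation":[0,0,0],"jaw":1.0},{"xyz":[0,0,0],"rotation":[0,0,0],"jaw":1.0}]}}

```text
time: 20.32
eef_pos: [0.4609, 0.1914, 0.1363]
tcp_rot: [0.743, -0.669, -0.0, 0.001]
wrist_force: [-1.8, 0.5, 1.9]
opening: 0.194
finger_force: 78.6
```

```bash
python3 st.py
```

```text
[-0.0992  0.0675  0.1363] r 0.1741 el 13.72 0.19443950471409585 78.5613825917244 [-1.8  0.5  1.9]
```

First click felt at TCP z ≈ 0.144. I expect the second near 0.123, the third near 0.1025 and the fourth near 0.082.

>>> {"api": "jog_arm", "payload": {"plan": [{"xyz":[0,0.07,0.3],"rotation":[0,0,0],"jaw":1.0},{"xyz":[0,0,0],"rotation":[0,0,0],"jaw":1.0}]}}

```text
time: 20.58
eef_pos: [0.4604, 0.1913, 0.1337]
tcp_rot: [0.743, -0.669, -0.0, 0.001]
wrist_force: [-4.4, 0.7, 4.2]
opening: 0.188
finger_force: 78.8
```

>>> {"api": "jog_arm", "payload": {"plan": [{"xyz":[0,0.07,0.3],"rotation":[0,0,0],"jaw":1.0},{"xyz":[0,0,0],"rotation":[0,0,0],"jaw":1.0}]}}

```text
time: 20.82
eef_pos: [0.46, 0.1913, 0.1312]
tcp_rot: [0.743, -0.669, -0.0, 0.0]
wrist_force: [-4.4, 0.3, 6.8]
opening: 0.192
finger_force: 79.1
```

>>> {"api": "jog_arm", "payload": {"plan": [{"xyz":[0,0.06,0.3],"rotation":[0,0,0],"jaw":1.0},{"xyz":[0,0,0],"rotation":[0,0,0],"jaw":1.0}]}}

```text
time: 21.08
eef_pos: [0.4594, 0.1912, 0.1282]
tcp_rot: [0.743, -0.669, -0.0, 0.0]
wrist_force: [-4.6, 0.7, 4.9]
opening: 0.188
finger_force: 78.9
```

>>> {"api": "jog_arm", "payload": {"plan": [{"xyz":[0,0.06,0.3],"rotation":[0,0,0],"jaw":1.0},{"xyz":[0,0,0],"rotation":[0,0,0],"jaw":1.0}]}}

```text
time: 21.32
eef_pos: [0.459, 0.1912, 0.1256]
tcp_rot: [0.743, -0.669, 0.0, 0.0]
wrist_force: [-4.1, -0.1, 8.3]
opening: 0.195
finger_force: 79.3
```

>>> {"api": "jog_arm", "payload": {"plan": [{"xyz":[0,0.05,0.3],"rotation":[0,0,0],"jaw":1.0},{"xyz":[0,0,0],"rotation":[0,0,0],"jaw":1.0}]}}

```text
time: 21.58
eef_pos: [0.4584, 0.1911, 0.1222]
tcp_rot: [0.743, -0.669, 0.0, 0.0]
wrist_force: [-3.7, -0.8, 7.3]
opening: 0.192
finger_force: 79.2
```

>>> {"api": "jog_arm", "payload": {"plan": [{"xyz":[0,0.05,0.3],"rotation":[0,0,0],"jaw":1.0},{"xyz":[0,0,0],"rotation":[0,0,0],"jaw":1.0}]}}

```text
time: 21.82
eef_pos: [0.458, 0.1911, 0.1193]
tcp_rot: [0.743, -0.669, 0.0, 0.0]
wrist_force: [-3.3, 0.2, 7.7]
opening: 0.194
finger_force: 79.0
```

```bash
python3 st.py
```

```text
[-0.1021  0.0675  0.1193] r 0.1738 el 8.05 0.1941871202711625 79.03708666563034 [-3.3  0.2  7.7]
```

>>> {"api": "jog_arm", "payload": {"plan": [{"xyz":[0,0.09,0.3],"rotation":[0,0,0],"jaw":1.0},{"xyz":[0,0,0],"rotation":[0,0,0],"jaw":1.0}]}}

```text
time: 22.08
eef_pos: [0.4575, 0.1911, 0.116]
tcp_rot: [0.743, -0.669, 0.0, -0.0]
wrist_force: [-0.1, -0.7, 2.7]
opening: 0.196
finger_force: 78.6
```

>>> {"api": "jog_arm", "payload": {"plan": [{"xyz":[0,0,0.3],"rotation":[0,0,0],"jaw":1.0},{"xyz":[0,0,0],"rotation":[0,0,0],"jaw":1.0}]}}

```text
time: 22.32
eef_pos: [0.4573, 0.1911, 0.1131]
tcp_rot: [0.743, -0.669, 0.0, 0.0]
wrist_force: [-2.0, -0.1, 5.6]
opening: 0.195
finger_force: 79.0
```

>>> {"api": "jog_arm", "payload": {"plan": [{"xyz":[0,0,0.2],"rotation":[0,0,0],"jaw":1.0},{"xyz":[0,0,0],"rotation":[0,0,0],"jaw":1.0}]}}

```text
time: 22.58
eef_pos: [0.4572, 0.191, 0.1115]
tcp_rot: [0.743, -0.669, 0.0, 0.0]
wrist_force: [-3.5, -0.6, 8.1]
opening: 0.196
finger_force: 79.3
```

>>> {"api": "jog_arm", "payload": {"plan": [{"xyz":[0,0,0.2],"rotation":[0,0,0],"jaw":1.0},{"xyz":[0,0,0],"rotation":[0,0,0],"jaw":1.0}]}}

```text
time: 22.82
eef_pos: [0.4571, 0.191, 0.1097]
tcp_rot: [0.743, -0.669, 0.0, 0.0]
wrist_force: [-4.1, -1.4, 9.4]
opening: 0.198
finger_force: 79.4
```

>>> {"api": "jog_arm", "payload": {"plan": [{"xyz":[0,0,0.2],"rotation":[0,0,0],"jaw":1.0},{"xyz":[0,0,0],"rotation":[0,0,0],"jaw":1.0}]}}

```text
time: 23.08
eef_pos: [0.457, 0.191, 0.1079]
tcp_rot: [0.743, -0.669, 0.0, 0.0]
wrist_force: [-5.8, -1.0, 12.3]
opening: 0.192
finger_force: 79.7
```

```bash
python3 st.py
```

```text
[-0.1032  0.0675  0.1079] r 0.1736 el 4.25 0.1921864006260182 79.65980619192123 [-5.8 -1.  12.3]
```

Second click's drop came at 0.116, so its crest was near 0.123, as predicted. The load is now rising to the third.

>>> {"api": "jog_arm", "payload": {"plan": [{"xyz":[0,0.1,0.2],"rotation":[0,0,0],"jaw":1.0},{"xyz":[0,0,0],"rotation":[0,0,0],"jaw":1.0}]}}

```text
time: 23.32
eef_pos: [0.4569, 0.191, 0.1065]
tcp_rot: [0.743, -0.669, 0.001, -0.001]
wrist_force: [-4.1, -1.9, 13.5]
opening: 0.197
finger_force: 79.8
```

>>> {"api": "jog_arm", "payload": {"plan": [{"xyz":[0,0,0.2],"rotation":[0,0,0],"jaw":1.0},{"xyz":[0,0,0],"rotation":[0,0,0],"jaw":1.0}]}}

```text
time: 23.58
eef_pos: [0.4568, 0.191, 0.1048]
tcp_rot: [0.743, -0.669, 0.001, -0.001]
wrist_force: [-4.5, -2.2, 15.4]
opening: 0.198
finger_force: 80.1
```

>>> {"api": "jog_arm", "payload": {"plan": [{"xyz":[0,0,0.2],"rotation":[0,0,0],"jaw":1.0},{"xyz":[0,0,0],"rotation":[0,0,0],"jaw":1.0}]}}

```text
time: 23.82
eef_pos: [0.4566, 0.191, 0.1016]
tcp_rot: [0.743, -0.669, 0.0, -0.0]
wrist_force: [-1.1, -1.1, 6.1]
opening: 0.199
finger_force: 79.1
```

>>> {"api": "jog_arm", "payload": {"plan": [{"xyz":[0,0,0.2],"rotation":[0,0,0],"jaw":1.0},{"xyz":[0,0,0],"rotation":[0,0,0],"jaw":1.0}]}}

```text
time: 24.08
eef_pos: [0.4566, 0.191, 0.0997]
tcp_rot: [0.743, -0.669, 0.0, -0.0]
wrist_force: [-2.4, -1.5, 9.0]
opening: 0.196
finger_force: 79.4
```

```bash
python3 st.py
```

```text
[-0.1035  0.0675  0.0997] r 0.1736 el 1.56 0.19600982621249236 79.3541631102562 [-2.4 -1.5  9. ]
```

Third click felt: 15.4 → 6.1 N at about 0.103. Moving on to near the middle of the notch (about 0.093), well short of the fourth at 0.082.

>>> {"api": "jog_arm", "payload": {"plan": [{"xyz":[0,0,0.2],"rotation":[0,0,0],"jaw":1.0},{"xyz":[0,0,0],"rotation":[0,0,0],"jaw":1.0}]}}

```text
time: 24.32
eef_pos: [0.4566, 0.191, 0.0973]
tcp_rot: [0.743, -0.669, 0.0, -0.0]
wrist_force: [-2.8, -1.3, 7.1]
opening: 0.193
finger_force: 79.0
```

>>> {"api": "jog_arm", "payload": {"plan": [{"xyz":[0,0,0.2],"rotation":[0,0,0],"jaw":1.0},{"xyz":[0,0,0],"rotation":[0,0,0],"jaw":1.0}]}}

```text
time: 24.58
eef_pos: [0.4566, 0.191, 0.0954]
tcp_rot: [0.743, -0.669, 0.0, -0.0]
wrist_force: [-2.7, -0.9, 8.1]
opening: 0.194
finger_force: 79.2
```

>>> {"api": "jog_arm", "payload": {"plan": [{"xyz":[0,0,0.15],"rotation":[0,0,0],"jaw":1.0},{"xyz":[0,0,0],"rotation":[0,0,0],"jaw":1.0},{"xyz":[0,0,0],"rotation":[0,0,0],"jaw":1.0},{"xyz":[0,0,0],"rotation":[0,0,0],"jaw":1.0}]}}

```text
time: 25.08
eef_pos: [0.4566, 0.191, 0.094]
tcp_rot: [0.743, -0.669, 0.0, -0.0]
wrist_force: [-2.1, -1.3, 8.5]
opening: 0.196
finger_force: 79.2
```

```bash
python3 - <<'E'
exec(open('st.py').read())
a=[]
for n in('scene','side'):
    d=cam(n);P,uv=cloud(d);p=press(P)
    m=(np.hypot(p[:,0]+.03,p[:,1])<.023)&(p[:,2]>.047)&(p[:,2]<.062);print(n,'die',m.sum(),np.percentile(p[m,2],[50,90]) if m.sum() else '')
    m=(np.hypot(P[:,0]-.4892,P[:,1]-.3149)<.023)&(P[:,2]>.045)&(P[:,2]<.08);print('stack',m.sum(),np.percentile(P[m,2],95) if m.sum() else '')
    a.append(cv2.resize(d['frame'][180:330,240:370] if n=='side' else d['frame'][180:330,240:370],None,fx=3,fy=3,interpolation=cv2.INTER_CUBIC))
cv2.imwrite('pics/j.png',np.hstack(a))
E
```

```text
[-0.1036  0.0676  0.094 ] r 0.1736 el -0.33 0.19620072565004537 79.19597133994102 [-2.1 -1.3  8.5]
scene die 0 
stack 164 0.05661893834634336
side die 102 [0.05498627 0.05980281]
stack 161 0.05612696003809281
```

View pics/j.png

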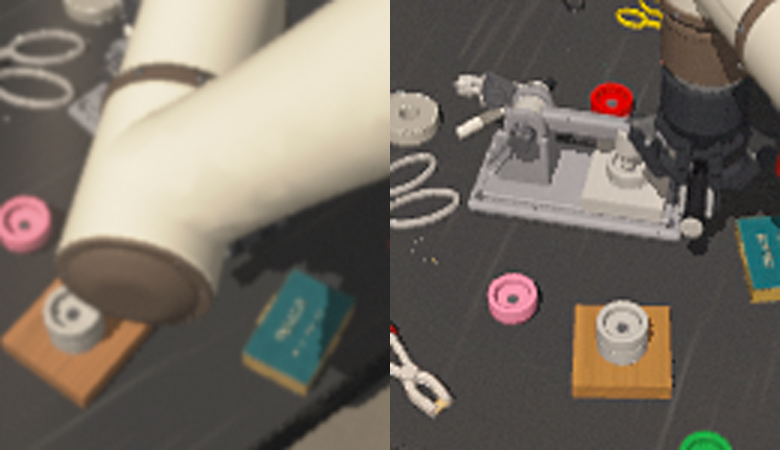

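The side view shows the lever level with the gripper holding the grip at (695,190). The die is seated under the punch at (628,165), two dies are in the stand at (622,330), and the bystanders are untouched. Handing in.

```bash
python3 -c "
from rig import env
print(env.hand_in())"
```

```text
the job is handed in; nothing more can be done
None
```

The top die is seated fully home in the press socket with the other two still stacked, and the job is handed in with the arm holding the lever by its grip in the notch just after the third click.

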